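# Crank the screw press down onto a block

### The arm

A 6-joint arm with a two-finger parallel gripper is mounted at the origin on the work surface. World frame = base frame: x ahead of the robot, y to its left, z up, the work surface at z = 0. Lengths are in mm, angles in rad, forces in N, time in s.
With the tool pointing down it reaches from about 375 to 925 mm from the base axis. Payload 5.7 kg.
Tool frame: the origin (TCP) lies between the finger pads; the fingertips stand 8 mm ahead of it and the grasp point (between the pads) lies 11 mm behind it (r.tip_reach is the distance from the TCP to the fingertips, in mm); z points along the fingers, y is the line along which they close (so a half turn about z gives the same grasp; the last joint's range is limited). The gripper opens to 88 mm and grips with 3 to 60 N. Pads are 20 mm wide; open, the fingers measure 115 mm over their backs; the gripper's body (75 mm by 178 mm) begins 61 mm behind the grasp point.
Start: joints at [-1.308, 0.359, 1.51, -0, 1.272, -0.115], TCP at [221.309, -557.661, 230.623] pointing down, gripper open.
Joint ranges: [-2.97, 2.97], [-1.01, 2.36], [0.21, 2.38], [-0.96, 4.11], [0.2, 2.71], [-2.98, 2.98]. Speed limits (rad/s): [2.39, 2.39, 3.14, 3.14, 3.14, 3.14].

### API

Orientations are given as a 3x3 rotation matrix whose columns are the frame's x, y, z axes.
In Python, from workcell import r, cams, ticket gives the robot as it stands.
- The arm moves only by the tool carry_out, never from a script. Its argument "commands" is one flat list of numbers, 5 for each row, row after row: the gripper command: -1 is shut, 1 is fully open, values between are in proportion, then the shift along the world's x, y, z in m, then the turn about the world's z in rad. A call has 1 to 10 rows; each row shifts and turns the commanded pose from where the row before left it; what a row does not reach is not made up. A row lasts 1/10 s, in which the tool goes at most 50 mm and 8.59 degrees, less where a joint would pass 70% of its speed; a pose out of reach is approached as far as the arm can. A call is refused whole if a number of a shift passes 0.05 or a number of a turn 0.15, either way. A call with a gripper value outside its range is refused whole. The fingers move at their own pace and stop on an object; the grip force is fixed at half the most. Time passes only in rows, so rows that do not move let the fingers close. It gives the time, the measured TCP pose, the force, the opening and the grip force at its end, in the units of the state.
- r.state(): the state, without advancing time (a new reading comes with each control period).
- cams.camera(name): name is "side" or "top"; returns (picture, depth): 384x512x3 uint8, blue, green, red; 384x512 float32, mm along the optical axis (not along the pixel's ray), 0 where there is no reading.
- cams.camera_params(name): a dict with "fov_y" (degrees; the focal length in pixels is half the picture's height over the tangent of half this angle, whatever the lens; pixels are square), "cx", "cy" (the principal point, pixels), "k1" (the pictures are not rectified: a ray, as slopes to the right and down, at radius r is drawn at 1 + k1 r^2 times it, then the intrinsics apply), "position" and "rotation" of the camera in the world. Camera axes: x right, y up, looking along -z (the intrinsics and any distortion apply to the point x, -y, -z); pixel columns grow to the right and rows downward; lengths in mm; the calibration is good to about 2 mm. A picture is of the moment at which its call begins. camera_params takes no time and is no camera call.
- ticket.job_done(): hands the job in; it is judged then, once.
The state is a dict: "clock": time; "joint_pos": joint angles; "qvel": joint speeds; "joint_efforts": joint torques, N m; "ee_pos": TCP position; "tcp_rot": TCP orientation; "wrist_force": force on the tool from outside, world axes, zero at the start; "moment": the same for the moment, N m; "width": finger opening in mm; "finger_force": force on a finger pad.
Only numpy, scipy, OpenCV 4.12 (cv2) and the standard library are available. Lean on these libraries where they do the work, as an engineer would, in place of code of your own. Each camera call takes 0.05 s, during which the arm holds its last target. There are 200 camera calls.

### The job

The wooden block in the screw press has to be clamped onto its board. Fit the loose crank right down onto the square end of the press screw, then take it by its turning grip and wind it clockwise, full turns, until the platen clamps the block firmly. Leave the crank seated on the screw, do not shift the block, and do not knock over the ink jar.

Things in the scene. Friction and masses are not known exactly. Their poses are not given: they have to be found in the camera images.
- crank_socket (a point): Loose crank (0.46 kg +-30%): steel flat bar, square boss at one end, turned wooden grip at the other. Starts flat on the bench, boss and grip up, any direction. Point: on the square hole's axis, in the flat underside of boss and bar. x: along the bar to the grip; z: up out of its top; hole sides along x and y. Boss 36 x 36, 40 mm tall. Hole 17.5 mm across flats, right through, 1 mm chamfer below.
- crank_bar (a point): Middle of the crank's bare bar, near its centre of mass: 38 mm along x from the hole's axis, half-way up the bar (7 mm above the underside). The bar is 24 mm wide (y), 14 mm thick, bare from 18 to 67 mm along x. Axes as crank_socket.
- crank_knob (a point): Middle of the crank's grip, a wooden cylinder 26 mm wide and 46 mm tall that spins freely on an upright pin 81 mm along x from the hole's axis. It reaches from 18 to 64 mm above the crank's underside (this point: 41 mm). Under it the bar's round end, 27 mm across and 14 mm thick. Axes as the crank's; they do not show the grip's own spin.
- square_base (a point): Squared top end of the press screw, upright. Point: on the screw's axis in the top face of its round collar (40 mm across), on which the seated crank's underside rests; 211 to 216 mm above the bench at the start. The square stands 36 mm up from here, 16 mm across flats, its top 4 mm tapering 2.5 mm a side. x, y: square to the flats, turning with the screw; z up. Nothing around it is higher than 188 mm.
- press_screw (a joint): Turn of the screw in rad over several turns; grows clockwise seen from above; starts at 3 to 9. Each clockwise turn lowers screw, crank and platen together by 5 mm (0.8 mm per rad), so the grip goes round and down. Takes 0.4 to 0.6 N m (5 to 7 N at the grip) until the platen touches the block at 18.85, then some 0.5 N m more per rad; friction holds it. Thread ends at 25. Crank play on the square: 0.1 rad.
- platen_face (a point): Centre of the flat, level underside of the press platen (plywood, 110 x 165 mm): 85 mm above the bench less 0.8 mm per rad of the screw, so 78 to 82.5 mm at the start.
- platen: The platen with the screw in it; same origin as platen_face, z up.
- block: Loose wooden block to be clamped: 112 x 56 mm (long along x), 30 mm tall, ink dabs on its ends, in the press near the screw's axis. It lies on a 16 mm board on the 24 mm press base, so its top is 70 mm above the bench, 8 to 12.5 mm below the platen at the start. Origin: centre of its underside, z up. From first touch some 0.5 to 0.8 rad more clamps it firmly; more is not needed.
- press: Fixed screw press: base board 240 x 240 mm, steel columns at y = +-104 mm, grey beam along y (240 x 52 mm, its top 180 mm up) with the upright screw in its middle. Origin: on the bench on the screw's axis, z up. Open to its +x and -x sides, where the block can be seen.
- ink_jar_mid (a point): Glass ink jar with a black lid, 58 mm wide, 62 mm tall, standing on the bench beyond the press (+x side); point: half-way up, z up.
Things that resemble listed ones, but are neither listed nor needed, are in the scene too. Leave any purple or turquoise look-alike of the part that bears crank_socket alone.

How it is judged:
By the outcome, as a careful person would: the job done as asked, in the order asked, and still so for the second after the job is handed in, with the robot touching nothing.
It also fails if it takes over 67 s, if anything falls off the work surface, if the arm or the gripper's body presses on something with over 40 N, if the wrist force passes 120 N, or if a joint passes its speed limit or range.

## Working session

There is one attempt and no reset: what is moved stays moved. The work goes in short steps, Python scripts to look and compute and a tool call to move; the robot and the scene stay as the last step left them, time stands still between calls to the robot, and variables do not carry over. Pictures are saved under pics/ and viewed, at most 10 in all, crops included, and the job is handed in when it is done.

Besides the shell and the picture viewer there is one more tool, called after "Emit:" by a JSON object that holds its "api" and its "payload", one argument or row to a line. carry_out: Moves the arm, as the interface text tells. Its arguments: {"type":"object","properties":{"commands":{"type":"array","items":{"type":"number"}}},"required":["commands"]}

```bash
ls; mkdir -p pics
cat > h.py <<'E'
import numpy as np, cv2
from workcell import r, cams, ticket
def grab(n):
    im,d=cams.camera(n); np.savez(f'{n}.npz',im=im,d=d); return im,d
def load(n):
    z=np.load(f'{n}.npz'); return z['im'],z['d']
def K(p):
    f=192/np.tan(np.radians(p['fov_y'])/2); return f,p['cx'],p['cy'],p['k1']
def world(n,u,v,d):
    p=cams.camera_params(n); f,cx,cy,k=K(p)
    q=cv2.undistortPoints(np.stack([np.ravel(u),np.ravel(v)],1).astype(float).reshape(-1,1,2),np.array([[f,0,cx],[0,f,cy],[0,0,1]]),np.array([k,0,0,0.]))[:,0]
    d=np.ravel(d); c=np.stack([q[:,0]*d,-q[:,1]*d,-d],1)
    return c@np.array(p['rotation']).T+np.array(p['position'])
def cloud(n,im,d):
    v,u=np.mgrid[:384,:512]; return world(n,u,v,d).reshape(384,512,3)
def pix(n,P):
    p=cams.camera_params(n); f,cx,cy,k=K(p)
    c=(np.atleast_2d(P)-np.array(p['position']))@np.array(p['rotation']); a=c[:,0]/-c[:,2]; b=-c[:,1]/-c[:,2]; s=1+k*(a*a+b*b)
    return np.stack([cx+f*a*s,cy+f*b*s],1)
E
python3 - <<'E'
from h import *
for n in("top","side"):
    im,d=grab(n); cv2.imwrite(f'pics/{n}0.png',im); p=cams.camera_params(n); print(n,p)
print(r.state())
a=np.vstack([load('top')[0],load('side')[0]]); cv2.imwrite('pics/both0.png',cv2.resize(np.hstack([load('top')[0],load('side')[0]]),(800,300)))
E
```

```text
pics
top {'fov_y': 57.83562159084537, 'cx': 255.2514360272258, 'cy': 190.76299038106453, 'k1': 0.025781661700425822, 'position': array([4.08878692e+02, 2.05584651e-01, 1.17708083e+03]), 'rotation': array([[ 0.00107579,  0.98329017, -0.18204198],
       [-0.99966498, -0.00365024, -0.02562414],
       [-0.02586046,  0.18200856,  0.98295683]])}
side {'fov_y': 49.35565202174084, 'cx': 255.17819882047903, 'cy': 190.29566881148918, 'k1': 0.012093444224074228, 'position': array([-16.82500039, 604.20042366, 687.42606681]), 'rotation': array([[-0.66975922,  0.40720907, -0.62096969],
       [-0.74227093, -0.34306587,  0.57562112],
       [ 0.02136463,  0.84645531,  0.53203098]])}
{'clock': 0.1, 'joint_pos': array([-1.30810120e+00,  3.59441051e-01,  1.51129863e+00, -1.42162526e-05,
        1.27250916e+00, -1.15097581e-01]), 'qvel': array([ 0.00061574, -0.00286685, -0.00176408,  0.00016941,  0.00218351,
       -0.00041779]), 'joint_efforts': array([ 8.91158038e-05, -5.16358817e+01, -2.71407437e+01,  6.76486641e-02,
        2.76591018e-02, -1.06378957e-05]), 'ee_pos': array([ 221.15424722, -557.10874991,  229.89857175]), 'tcp_rot': array([[ 9.29479597e-01,  3.68873260e-01, -4.43207262e-04],
       [ 3.68873484e-01, -9.29478244e-01,  1.59583836e-03],
       [ 1.76710591e-04, -1.64678661e-03, -9.99998628e-01]]), 'wrist_force': array([-0.14577643, -0.47234268, -0.48970966]), 'moment': array([-0.00873946,  0.00364899,  0.0253538 ]), 'finger_force': 0.0, 'width': 87.78106780672893}
```

View pics/top0.png

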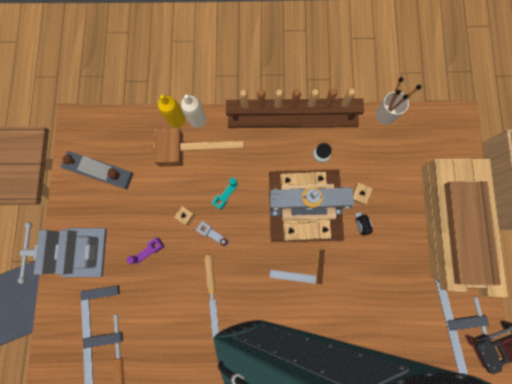

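View pics/side0.png

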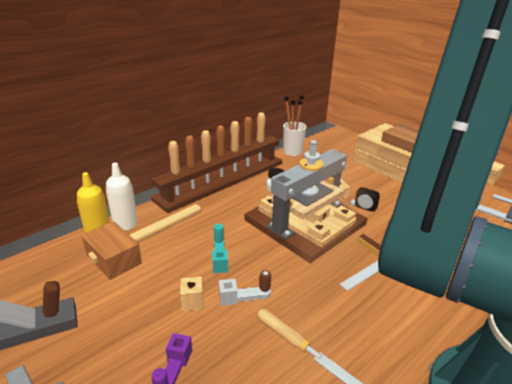

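The top picture shows three crank-like parts: steel grey at (212,233), turquoise at (226,193) and purple at (146,251). The grey one fits the description, with its steel bar, square boss and brown wooden grip (side picture: boss at (229,291), grip at (265,281)). The press is at (312,198) and the jar at (323,152). I'll confirm the crank in an enlarged crop and measure it.

Run:
```python
from h import *
im,d=load('top'); C=cloud('top',im,d)
s,ds=load('side'); S=cloud('side',s,ds)
a=cv2.resize(im[210:260,180:246],None,fx=6,fy=6,interpolation=cv2.INTER_CUBIC)
b=cv2.resize(s[260:315,205:285],None,fx=5,fy=5,interpolation=cv2.INTER_CUBIC)
c=cv2.resize(im[165:245,265:345],None,fx=5,fy=5,interpolation=cv2.INTER_CUBIC)
e=cv2.resize(s[130:210,270:350],None,fx=3,fy=3,interpolation=cv2.INTER_CUBIC)
m=np.zeros((600,800,3),np.uint8)
for t,y,x in((a,0,0),(b,0,400),(c[:290],305,0),(e,300,410)):
    h=min(t.shape[0],600-y);w=min(t.shape[1],800-x); m[y:y+h,x:x+w]=t[:h,:w]
cv2.imwrite('pics/crop0.png',m)
# crank cloud
for nm,Q,I in(('top',C,im),('side',S,s)):
    P=Q.reshape(-1,3); col=I.reshape(-1,3)
    k=(abs(P[:,0]-310)<400)
    if nm=='top': cen=C[233,212]; print('cen',cen)
    for lo,hi in((10,20),(33,46),(55,70)):
        w=P[(np.hypot(P[:,0]-cen[0],P[:,1]-cen[1])<70)&(P[:,2]>lo)&(P[:,2]<hi)]
        print(nm,lo,hi,len(w),w.mean(0).round(1),w.min(0).round(1),w.max(0).round(1))
    pc=C[198,312]
    for lo,hi in((170,190),(200,220),(235,260)):
        w=P[(np.hypot(P[:,0]-pc[0],P[:,1]-pc[1])<130)&(P[:,2]>lo)&(P[:,2]<hi)]
        if len(w): print('press',nm,lo,hi,len(w),w.mean(0).round(1),w.min(0).round(1),w.max(0).round(1))
print(C[152,323])
```

```text
cen [481.34540292 174.5470842   15.56472881]
top 10 20 100 [474.9 165.3  13.3] [441.9 120.9  10. ] [504.8 212.6  19.5]
top 33 46 102 [495.5 198.8  38.8] [441.2 122.2  33.1] [519.1 223.3  45.4]
top 55 70 45 [452.7 131.6  62.1] [440.7 122.2  55.9] [462.8 141.6  67.2]
press top 170 190 1332 [ 574.2 -137.2  179.3] [ 546.9 -257.1  171. ] [603.4 -19.4 189.7]
press top 200 220 108 [ 572.6 -135.5  209.5] [ 555.8 -156.6  202.9] [ 592.9 -117.7  217.6]
press top 235 260 38 [ 575.2 -136.9  243.8] [ 566.8 -145.7  236. ] [ 586.5 -127.1  248.8]
side 10 20 313 [467.7 171.4  13.5] [436.4 123.9  10. ] [517.8 227.7  19.8]
side 33 46 258 [484.2 193.9  38.7] [437.6 129.8  33.1] [517.3 226.7  45. ]
side 55 70 89 [448.2 137.7  61.4] [438.3 124.4  55.3] [460.6 147.8  66. ]
press side 170 190 1070 [ 566.7 -116.8  179.3] [ 542.6 -253.8  170. ] [603.1 -12.6 189.7]
press side 200 220 125 [ 569.1 -128.8  209.5] [ 553.5 -158.8  202.3] [ 593.5 -113.3  219.8]
press side 235 260 41 [ 571.3 -131.   241.6] [ 563.3 -143.8  235.2] [ 582.8 -122.9  247.3]
[ 746.11340719 -195.58090999   58.59692163]
```

View pics/crop0.png

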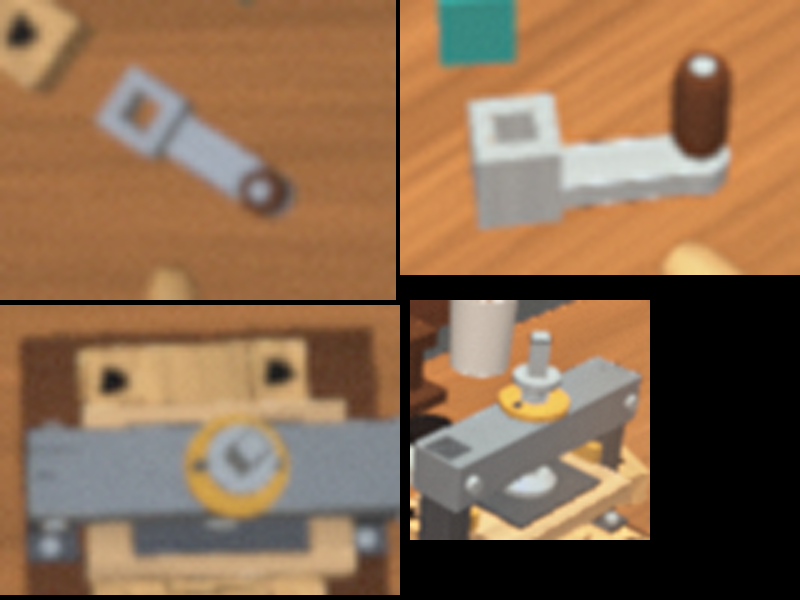

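The crop confirms it: a grey steel bar with a square hole in the boss at top pixel (203,229) and a brown grip at (223.5,241). I'll fit the crank's pose and look more closely at the square.

```bash
cat > fit.py <<'E'
from h import *
from scipy.optimize import differential_evolution
def box(x0,x1,y0,y1,z0,z1): return np.array([[x,y,z] for x in(x0,x1) for y in(y0,y1) for z in(z0,z1)],float)
def cyl(x,rad,z0,z1):
    t=np.linspace(0,6.28,24); return np.array([[x+rad*np.cos(a),rad*np.sin(a),z] for a in t for z in(z0,z1)])
CR=[box(-18,18,-18,18,0,40),box(0,81,-12,12,0,14),cyl(81,13.5,0,14),cyl(81,13,18,64)]
def sil(n,parts,x,y,z,yaw,roi,sc=4):
    u0,v0,u1,v1=roi; m=np.zeros(((v1-v0)*sc,(u1-u0)*sc),np.uint8); c,s=np.cos(yaw),np.sin(yaw)
    R=np.array([[c,-s,0],[s,c,0],[0,0,1]])
    for P in parts:
        q=(pix(n,P@R.T+[x,y,z])-[u0-.5,v0-.5])*sc
        cv2.fillConvexPoly(m,cv2.convexHull(q.round().astype(np.int32)),255)
    return cv2.resize(m,(u1-u0,v1-v0),interpolation=cv2.INTER_AREA)/255.
E
python3 - <<'E'
from fit import *
rois={'top':(190,216,236,252),'side':(210,262,282,310)}
masks={}
for n,(u0,v0,u1,v1) in rois.items():
    im,d=load(n); C=cloud(n,im,d); 
    hsv=cv2.cvtColor(im,cv2.COLOR_BGR2HSV)[v0:v1,u0:u1].astype(int)
    m=((hsv[...,1]<75)|(hsv[...,2]<95)).astype(np.uint8)
    nn,l,st,_=cv2.connectedComponentsWithStats(m); k=1+st[1:,4].argmax(); m=(l==k).astype(np.uint8)
    masks[n]=cv2.morphologyEx(m,cv2.MORPH_CLOSE,np.ones((3,3)))
    cv2.imwrite(f'pics/m_{n}.png',masks[n]*255); print(n,m.sum())
def cost(p,ns=('top','side')): return sum(abs(sil(n,CR,p[0],p[1],0,p[2],rois[n])-masks[n]).sum() for n in ns)
b=[(480,515),(180,220),(-2.6,-1.6)]
for ns in(('top',),('side',),('top','side')):
    o=differential_evolution(cost,b,args=(ns,),seed=1,popsize=12,maxiter=40); print(ns,o.x.round(3),o.fun)
# square closer: average 6 frames
for n,roi in(('top',(297,182,329,214)),('side',(296,134,332,170))):
    F=[cams.camera(n) for _ in range(5)]
    im=np.mean([f[0] for f in F],0); np.savez(f'{n}_avg.npz',im=im,d=np.median([f[1] for f in F],0))
    u0,v0,u1,v1=roi; c=im[v0:v1,u0:u1]; c=np.clip((c-60)*1.6,0,255).astype(np.uint8)
    cv2.imwrite(f'pics/sq_{n}.png',cv2.resize(c,(400,400),interpolation=cv2.INTER_CUBIC))
cv2.imwrite('pics/sq.png',np.hstack([cv2.imread('pics/sq_top.png'),cv2.imread('pics/sq_side.png')]))
E
```

```text
top 291
side 895Traceback (most recent call last):
  File "<stdin>", line 14, in <module>
    return fun(*args, **kwargs)
    ret = solver.solve()
    next(self)
    ~~~~^^^^^^
    energy = self.func(parameters)
    return self.f(x, *self.args)
           ~~~~~~^^^^^^^^^^^^^^^
  File "<stdin>", line 11, in cost
  File "<stdin>", line 11, in <genexpr>
  File "fit.py", line 11, in sil
    q=(pix(n,P@R.T+[x,y,z])-[u0-.5,v0-.5])*sc
       ~~~^^^^^^^^^^^^^^^^^
  File "h.py", line 17, in pix
    p=cams.camera_params(n); f,cx,cy,k=K(p)
ValueError: time passes only in moves, steps and waits
```

```bash
sed -i 's/^def K(p)/_P={n:cams.camera_params(n) for n in("top","side")}\ndef K(p)/; s/p=cams.camera_params(n)/p=_P[n]/' h.py
cat > fc.py <<'E'
from fit import *
rois={'top':(190,216,236,252),'side':(210,262,282,310)}
masks={}
for n,(u0,v0,u1,v1) in rois.items():
    im,d=load(n)
    hsv=cv2.cvtColor(im,cv2.COLOR_BGR2HSV)[v0:v1,u0:u1].astype(int)
    m=((hsv[...,1]<75)|(hsv[...,2]<95)).astype(np.uint8)
    nn,l,st,_=cv2.connectedComponentsWithStats(m); k=1+st[1:,4].argmax(); m=(l==k).astype(np.uint8)
    masks[n]=cv2.morphologyEx(m,cv2.MORPH_CLOSE,np.ones((3,3)))
def cost(p,ns=('top','side')): return sum(abs(sil(n,CR,p[0],p[1],0,p[2],rois[n])-masks[n]).sum() for n in ns)
b=[(480,515),(180,220),(-2.6,-1.6)]
for ns in(('top',),('side',),('top','side')):
    o=differential_evolution(cost,b,args=(ns,),seed=1,popsize=12,maxiter=40); print(ns,o.x.round(3),o.fun)
E
python3 fc.py
python3 - <<'E'
from h import *
for n,roi in(('top',(297,182,329,214)),('side',(296,134,332,170))):
    F=[cams.camera(n) for _ in range(4)]
    im=np.mean([f[0] for f in F],0); np.savez(f'{n}_avg.npz',im=im,d=np.median([f[1] for f in F],0))
    u0,v0,u1,v1=roi; c=im[v0:v1,u0:u1]; c=np.clip((c-60)*1.6,0,255).astype(np.uint8)
    cv2.imwrite(f'pics/sq_{n}.png',cv2.resize(c,(400,400),interpolation=cv2.INTER_CUBIC))
cv2.imwrite('pics/sq.png',np.hstack([cv2.imread('pics/sq_top.png'),cv2.imread('pics/sq_side.png')]))
print(r.state()['clock'])
E
```

```text
('top',) [496.971 202.906  -2.132] 54.26666666666668
('side',) [495.559 203.239  -2.139] 190.52549019607844
('top', 'side') [495.699 203.131  -2.142] 255.3843137254902
0.5
```

View pics/sq.png

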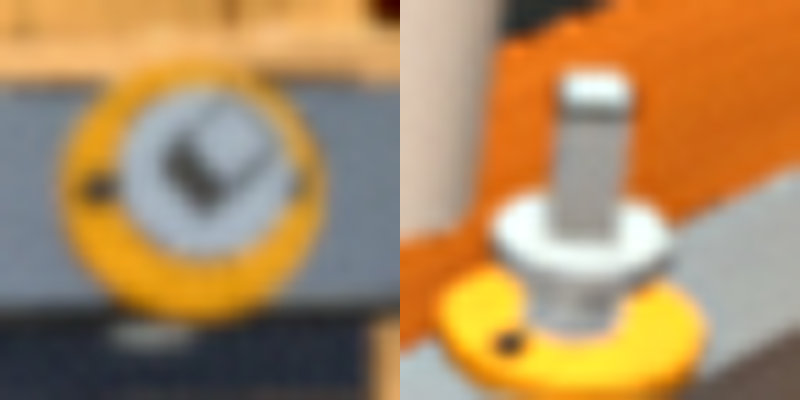

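```bash
cat > sq.py <<'E'
from fit import *
t=np.linspace(0,2*np.pi,48); COL=np.c_[20*np.cos(t),20*np.sin(t),0*t]
def ring(h,z): return np.array([[h,h,z],[-h,h,z],[-h,-h,z],[h,-h,z]],float)
A,B,T=ring(8,0),ring(8,32),ring(5.5,36)
polys=[COL]+[np.array([A[i],A[(i+1)%4],B[(i+1)%4],B[i]]) for i in range(4)]+[np.array([B[i],B[(i+1)%4],T[(i+1)%4],T[i]]) for i in range(4)]+[T]
roi={'top':(306,187,322,204),'side':(306,138,322,156)}
im={n:np.load(f'{n}_avg.npz')['im'][roi[n][1]:roi[n][3],roi[n][0]:roi[n][2]].reshape(-1,3) for n in roi}
def cost(p,ns):
    c,s=np.cos(p[3]),np.sin(p[3]); R=np.array([[c,-s,0],[s,c,0],[0,0,1]]); tot=0; sc=6
    for n in ns:
        u0,v0,u1,v1=roi[n]; L=np.zeros(((v1-v0)*sc,(u1-u0)*sc),np.uint8)
        pos=np.array(_P[n]['position'])
        for i,P in enumerate(polys):
            W=P@R.T+p[:3]; nr=np.cross(W[1]-W[0],W[2]-W[1])
            if nr@(pos-W[0])<0: continue
            cv2.fillPoly(L,[((pix(n,W)-[u0-.5,v0-.5])*sc*16).round().astype(np.int32)],i+1,shift=4)
        Bm=np.stack([cv2.GaussianBlur(cv2.resize((L==k).astype(np.float32),(u1-u0,v1-v0),interpolation=cv2.INTER_AREA),(0,0),.5).ravel() for k in np.unique(L)],1)
        w=np.linalg.lstsq(Bm,im[n],rcond=None)[0]; tot+=((Bm@w-im[n])**2).sum()/100
    return tot
from h import _P
for ns in(('top',),('side',),('top','side')):
    o=differential_evolution(cost,[(562,582),(-146,-125),(210,217),(0.2,1.2)],args=(ns,),seed=2,popsize=12,maxiter=60); print(ns,o.x.round(3),round(o.fun,1))
    print([round(cost(np.r_[o.x[:3],a],ns),1) for a in o.x[3]+np.array([-.2,-.1,-.05,0,.05,.1,.2])])
E
python3 sq.py
```

```text
('top',) [ 574.672 -136.623  211.981    0.708] 925.3
[np.float64(992.1), np.float64(950.1), np.float64(928.0), np.float64(925.3), np.float64(931.5), np.float64(953.0), np.float64(1033.5)]
('side',) [ 567.27  -125.073  216.116    0.683] 519.8
[np.float64(832.4), np.float64(620.4), np.float64(587.9), np.float64(519.8), np.float64(557.1), np.float64(606.4), np.float64(734.0)]
('top', 'side') [ 575.082 -135.888  210.06     0.701] 1636.0
[np.float64(1870.4), np.float64(1695.1), np.float64(1680.6), np.float64(1636.0), np.float64(1670.2), np.float64(1772.7), np.float64(1924.1)]
```

Fits: the crank's hole axis is at about (496,203) with yaw -2.14. The square is at about (575,-136) with yaw 0.70 (mod π/2) and collar height about 212. The square crop shows its dark face at top pixel (312,196). Next I approach the crank bar.

Emit:
{"api": "carry_out", "payload": {
  "commands": [1,0.016,0.045,0.01,0.04,1,0.016,0.045,0.01,0.04,1,0.016,0.045,0.01,0.04,1,0.016,0.045,0.01,0.04,1,0.016,0.045,0.01,0.04,1,0.016,0.045,0,0.04,1,0.016,0.045,0,0.04,1,0.016,0.045,0,0.04,1,0.016,0.045,0,0.04,1,0.016,0.045,0,0.04]
}}

```text
clock: 1.5
ee_pos: [381.6, -105.9, 281.0]
tcp_rot: [[0.712, 0.703, 0.001], [0.703, -0.712, -0.0], [0.0, 0.001, -1.0]]
wrist_force: [0.8, 0.1, 0.7]
width: 88.0
finger_force: 0.0
```

Emit:
{"api": "carry_out", "payload": {
  "commands": [1,0.0157,0.0463,0,0.037,1,0.0157,0.0463,0,0.037,1,0.0157,0.0463,0,0.037,1,0.0157,0.0463,0,0.037,1,0.0157,0.0463,0,0.037,1,0.0157,0.0463,0,0.036,1,0,0,-0.045,0,1,0,0,-0.045,0,1,0,0,-0.045,0,1,0,0,-0.045,0]
}}

```text
clock: 2.5
ee_pos: [475.7, 170.5, 99.4]
tcp_rot: [[0.541, 0.841, 0.001], [0.841, -0.541, 0.0], [0.001, 0.001, -1.0]]
wrist_force: [-0.5, 0.3, -0.2]
width: 87.4
finger_force: 0.0
```

Emit:
{"api": "carry_out", "payload": {
  "commands": [0.1,0,0.0005,0,0,0.1,0,0,0,0,0.1,0,0,-0.03,0,0.1,0,0,-0.03,0,0.1,0,0,-0.015,0,0.1,0,0,-0.01,0,0.1,0,0,-0.003,0,0.1,0,0,0,0]
}}

```text
clock: 3.3
ee_pos: [476.8, 170.9, 13.8]
tcp_rot: [[0.541, 0.841, 0.002], [0.841, -0.541, 0.001], [0.002, 0.001, -1.0]]
wrist_force: [-0.2, -0.4, 0.2]
width: 48.1
finger_force: 0.0
```

Emit:
{"api": "carry_out", "payload": {
  "commands": [-1,0,0,0,0,-1,0,0,0,0,-1,0,0,0,0,-1,0,0,0,0,-1,0,0,0,0]
}}

```text
clock: 3.8
ee_pos: [475.8, 170.7, 13.1]
tcp_rot: [[0.541, 0.841, 0.001], [0.841, -0.541, 0.0], [0.0, 0.0, -1.0]]
wrist_force: [-0.4, -0.3, 5.3]
width: 23.9
finger_force: 30.0
```

Emit:
{"api": "carry_out", "payload": {
  "commands": [-1,0,0,0.02,0,-1,0,0,0.04,0,-1,0,0,0.045,0,-1,0,-0.02,0.045,0,-1,0,-0.02,0.045,-0.02,-1,0,-0.02,0.045,-0.04,-1,0.01,-0.04,0.03,-0.04,-1,0.01,-0.045,0,-0.04,-1,0.01,-0.045,0,-0.04,-1,0.01,-0.045,0,-0.04]
}}

```text
clock: 4.8
ee_pos: [514.6, -65.0, 281.7]
tcp_rot: [[0.713, 0.701, -0.001], [0.701, -0.713, 0.0], [-0.0, -0.001, -1.0]]
wrist_force: [0.7, 0.6, -3.4]
width: 23.9
finger_force: 30.0
```

Emit:
{"api": "carry_out", "payload": {
  "commands": [-1,0.01,-0.035,0,-0.04,-1,0.01,-0.03,0,-0.04,-1,0.01,-0.02,0,0,-1,0,-0.011,0,0,-1,0,0,0,0,-1,0,0,0,0]
}}

```text
clock: 5.4
ee_pos: [544.3, -158.5, 281.4]
tcp_rot: [[0.766, 0.643, -0.002], [0.643, -0.766, 0.002], [-0.0, -0.002, -1.0]]
wrist_force: [-1.2, -0.1, -3.3]
width: 23.8
finger_force: 30.0
```

Run:
```python
from h import *
print({k:np.round(v,3) for k,v in r.state().items() if k in('ee_pos','tcp_rot','wrist_force','moment','width')})
a=[]
for n,(u0,v0,u1,v1) in(('top',(280,170,360,240)),('side',(270,90,360,180))):
    im,d=grab(n); a.append(cv2.resize(im[v0:v1,u0:u1],(400,400),interpolation=cv2.INTER_CUBIC))
cv2.imwrite('pics/held.png',np.hstack(a))
```

```text
{'ee_pos': array([ 544.263, -158.488,  281.418]), 'tcp_rot': array([[ 0.766,  0.643, -0.002],
       [ 0.643, -0.766,  0.002],
       [-0.   , -0.002, -1.   ]]), 'wrist_force': array([-1.212, -0.097, -3.34 ]), 'moment': array([-0.041,  0.004, -0.008]), 'width': np.float64(23.772)}
```

View pics/held.png

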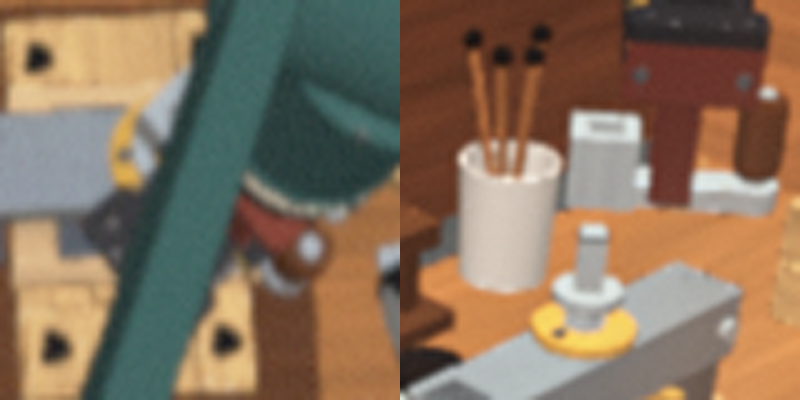

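```bash
cat > side.py <<'E'
from fit import *
from h import _P
import sq0 as q
from scipy.optimize import minimize
def bx(x0,x1,y0,y1,z0,z1):
    f=[[(x0,y0),(x1,y0)],[(x1,y0),(x1,y1)],[(x1,y1),(x0,y1)],[(x0,y1),(x0,y0)]]
    return [np.array([[*a,z0],[*b,z0],[*b,z1],[*a,z1]],float) for a,b in f]+[np.array([[x0,y0,z1],[x1,y0,z1],[x1,y1,z1],[x0,y1,z1]],float)]
h=8.75
P=bx(18,60,-12,12,0,14)+bx(-18,18,-18,18,0,40)+[np.array([[-h,-h,40],[h,-h,40],[h,h,40],[-h,h,40]])]
E
sed '/^for ns/,$d' sq.py > sq0.py
cat >> side.py <<'E'
def gen(polys,roi,img,p,n='side'):
    q.polys=polys; q.roi={n:roi}; u0,v0,u1,v1=roi; q.im={n:img[v0:v1,u0:u1].reshape(-1,3).astype(float)}
    return q.cost(p,(n,))
if __name__=='__main__':
    sp=list(q.polys); avg=np.load('side_avg.npz')['im']; im,_=load('side'); d=np.load('top_avg.npz')['d']
    for z in(211,212,214):
        o=differential_evolution(lambda p:gen(sp,(306,138,322,156),avg,[p[0],p[1],z,.698]),[(562,584),(-148,-124)],seed=1); print('square z',z,o.x.round(2),round(o.fun))
    for z in(267.3,268.3,269.3):
        o=differential_evolution(lambda p:gen(P,(305,111,326,141),im,[p[0],p[1],z,p[2]]),[(562,584),(-148,-124),(-2.6,-2.3)],seed=1); print('crank z',z,o.x.round(3),round(o.fun))
    C=cloud('top',None,d); w=C[190:202,306:320].reshape(-1,3); w=w[(w[:,2]>200)&(w[:,2]<222)]; print('collar z',np.median(w[:,2]),len(w)); 
    b=C[190:205,280:296,2]; print('beam',np.median(b))
    dl=C[195:230,285:345];
E
python3 side.py
```

```text
square z 211 [ 574.15 -133.82] 533
square z 212 [ 572.68 -132.05] 532
square z 214 [ 570.27 -128.81] 536
crank z 267.3 [ 572.838 -132.491   -2.431] 12799
crank z 268.3 [ 571.502 -131.044   -2.411] 12821
crank z 269.3 [ 569.645 -128.56    -2.43 ] 12758
collar z 209.47432395929104 97
beam 178.6701047432564
```

Emit:
{"api": "carry_out", "payload": {
  "commands": [-1,0.002,-0.0022,0,0,-1,0,0,-0.008,0,-1,0,0,-0.008,0,-1,0,0,0,0,-1,0,0,0,0]
}}

```text
clock: 6.0
ee_pos: [546.9, -161.5, 265.4]
tcp_rot: [[0.766, 0.643, -0.001], [0.643, -0.766, 0.001], [-0.001, -0.001, -1.0]]
wrist_force: [0.2, 0.1, -3.0]
width: 24.0
finger_force: 30.0
```

Emit:
{"api": "carry_out", "payload": {
  "commands": [-1,-0.0005,0.0006,-0.004,0,-1,0,0,-0.003,0,-1,0,0,-0.003,0,-1,0,0,-0.002,0,-1,0,0,0,0]
}}

```text
clock: 6.5
ee_pos: [546.8, -161.1, 253.7]
tcp_rot: [[0.766, 0.643, -0.0], [0.643, -0.766, 0.0], [-0.0, -0.0, -1.0]]
wrist_force: [1.3, 0.2, -4.4]
width: 24.2
finger_force: 30.0
```

Emit:
{"api": "carry_out", "payload": {
  "commands": [-1,0,0,-0.003,0,-1,0,0,-0.003,0,-1,0,0,-0.003,0,-1,0,0,-0.003,0,-1,0,0,0,0]
}}

```text
clock: 7.0
ee_pos: [546.7, -161.1, 241.5]
tcp_rot: [[0.766, 0.643, -0.0], [0.643, -0.766, 0.0], [-0.0, -0.001, -1.0]]
wrist_force: [0.9, -0.5, -3.3]
width: 23.8
finger_force: 30.0
```

Emit:
{"api": "carry_out", "payload": {
  "commands": [-1,0,0,-0.003,0,-1,0,0,-0.003,0,-1,0,0,-0.003,0,-1,0,0,-0.003,0,-1,0,0,-0.002,0,-1,0,0,0,0]
}}

```text
clock: 7.6
ee_pos: [546.8, -161.1, 227.7]
tcp_rot: [[0.766, 0.643, -0.0], [0.643, -0.766, 0.0], [-0.0, -0.0, -1.0]]
wrist_force: [0.6, 1.1, -4.6]
width: 23.5
finger_force: 30.0
```

Emit:
{"api": "carry_out", "payload": {
  "commands": [-1,0,0,-0.002,0,-1,0,0,-0.001,0,-1,0,0,-0.001,0,-1,0,0,-0.001,0,-1,0,0,0,0]
}}

```text
clock: 8.1
ee_pos: [546.9, -161.2, 224.0]
tcp_rot: [[0.766, 0.643, 0.001], [0.643, -0.766, -0.0], [0.0, 0.001, -1.0]]
wrist_force: [-1.2, 1.1, 4.3]
width: 23.4
finger_force: 30.0
```

Emit:
{"api": "carry_out", "payload": {
  "commands": [0.2,0,0,0,0,0.2,0,0,0,0,0.2,0,0,0,0,0.2,0,0,0.015,0,0.2,0,0,0.03,0,0.2,0,0,0.03,0,0.2,-0.017,-0.014,0,0,0.2,-0.016,-0.0135,0,0,0.2,0,0,0,0]
}}

```text
clock: 9.0
ee_pos: [512.6, -189.8, 298.3]
tcp_rot: [[0.767, 0.642, -0.0], [0.642, -0.767, -0.001], [-0.001, 0.0, -1.0]]
wrist_force: [-0.0, -0.4, -0.7]
width: 53.0
finger_force: 0.0
```

Run:
```python
from h import *
s=r.state(); print(s['ee_pos'].round(1),s['joint_pos'].round(2))
im,d=grab('side'); C=cloud('side',im,d)
cv2.imwrite('pics/seat.png',cv2.resize(im[100:230,240:370],(600,600),interpolation=cv2.INTER_CUBIC))
```

```text
[ 512.6 -189.8  298.3] [-0.48  0.23  1.53 -0.    1.38  0.39]
```

View pics/seat.png

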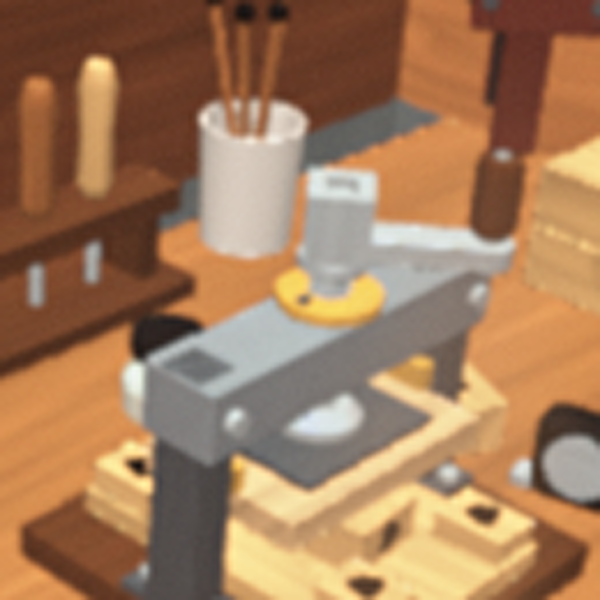

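The picture shows the boss down on the collar at (340,225), the bar level, and the grip at (497,195) right under the fingers. Next I lower onto the grip and close.

Emit:
{"api": "carry_out", "payload": {
  "commands": [0.2,0.001,0.001,-0.02,0,0.2,0,0,-0.02,0,0.2,0,0,-0.017,0,0.2,0,0,0,0,-1,0,0,0,0,-1,0,0,0,0,-1,0,0,0,0,-1,0,0,0,0]
}}

```text
clock: 9.85
ee_pos: [515.3, -187.9, 241.8]
tcp_rot: [[0.766, 0.643, 0.001], [0.643, -0.766, -0.001], [0.001, 0.001, -1.0]]
wrist_force: [0.2, 0.4, 0.8]
width: 25.2
finger_force: 30.0
```

```bash
cat > tab.py <<'E'
import sys,numpy as np
a0,st,n,R=map(float,sys.argv[1:5])
a=a0-st*np.arange(int(n)+1); P=np.c_[R*np.cos(a),R*np.sin(a)].round(1)/1000
for i,dv in enumerate(np.diff(P,axis=0)): print([-1,*dv.round(4).tolist(),round(-.0008*st,4),0],end=',\n' if i%10==9 else ', ')
E
python3 tab.py -2.44 0.3 34 80.5
```

```text
[-1, -0.0126, 0.0205, -0.0002, 0], [-1, -0.006, 0.0233, -0.0002, 0], [-1, 0.0012, 0.0241, -0.0002, 0], [-1, 0.0082, 0.0226, -0.0002, 0], [-1, 0.0145, 0.0192, -0.0002, 0], [-1, 0.0196, 0.014, -0.0002, 0], [-1, 0.0228, 0.0076, -0.0002, 0], [-1, 0.024, 0.0005, -0.0002, 0], [-1, 0.0232, -0.0065, -0.0002, 0], [-1, 0.0201, -0.0132, -0.0002, 0],
[-1, 0.0154, -0.0185, -0.0002, 0], [-1, 0.0092, -0.0222, -0.0002, 0], [-1, 0.0023, -0.024, -0.0002, 0], [-1, -0.005, -0.0235, -0.0002, 0], [-1, -0.0116, -0.0211, -0.0002, 0], [-1, -0.0174, -0.0166, -0.0002, 0], [-1, -0.0215, -0.0108, -0.0002, 0], [-1, -0.0238, -0.0039, -0.0002, 0], [-1, -0.0238, 0.0033, -0.0002, 0], [-1, -0.0218, 0.0101, -0.0002, 0],
[-1, -0.0179, 0.0162, -0.0002, 0], [-1, -0.0122, 0.0207, -0.0002, 0], [-1, -0.0056, 0.0234, -0.0002, 0], [-1, 0.0016, 0.024, -0.0002, 0], [-1, 0.0086, 0.0225, -0.0002, 0], [-1, 0.0148, 0.0189, -0.0002, 0], [-1, 0.0198, 0.0137, -0.0002, 0], [-1, 0.0229, 0.0072, -0.0002, 0], [-1, 0.0241, 0.0002, -0.0002, 0], [-1, 0.023, -0.007, -0.0002, 0],
[-1, 0.0199, -0.0135, -0.0002, 0], [-1, 0.0151, -0.0188, -0.0002, 0], [-1, 0.0088, -0.0223, -0.0002, 0], [-1, 0.0019, -0.024, -0.0002, 0],
```

Emit:
{"api": "carry_out", "payload": {
  "commands": [-1,-0.0126,0.0205,-0.0002,0,-1,-0.006,0.0233,-0.0002,0,-1,0.0012,0.0241,-0.0003,0,-1,0.0082,0.0226,-0.0002,0,-1,0.0145,0.0192,-0.0003,0]
}}

```text
clock: 10.35
ee_pos: [518.6, -78.8, 240.7]
tcp_rot: [[0.766, 0.643, -0.002], [0.643, -0.766, -0.004], [-0.004, 0.001, -1.0]]
wrist_force: [-3.1, -8.5, 3.3]
width: 25.4
finger_force: 30.0
```

Emit:
{"api": "carry_out", "payload": {
  "commands": [-1,0.0196,0.014,-0.0002,0,-1,0.0228,0.0076,-0.0003,0,-1,0.024,0.0005,-0.0002,0,-1,0.0232,-0.0065,-0.0003,0,-1,0.0201,-0.0132,-0.0002,0,-1,0.0154,-0.0185,-0.0002,0,-1,0.0092,-0.0222,-0.0003,0,-1,0.0023,-0.024,-0.0002,0,-1,-0.005,-0.0235,-0.0003,0,-1,-0.0116,-0.0211,-0.0002,0]
}}

```text
clock: 11.35
ee_pos: [642.2, -183.7, 238.4]
tcp_rot: [[0.765, 0.644, 0.004], [0.644, -0.765, 0.003], [0.005, -0.0, -1.0]]
wrist_force: [0.2, 9.9, 2.3]
width: 25.3
finger_force: 30.0
```

```bash
cat > st.py <<'E'
from workcell import r
import numpy as np
s=r.state(); A=np.array([576,-136.7]); v=s['ee_pos'][:2]-A; f=s['wrist_force']
a=np.arctan2(v[1],v[0]); print('phi',a.round(3),'R',np.hypot(*v).round(1),'z',s['ee_pos'][2].round(1),'Ft',(-(f[0]*np.sin(a)-f[1]*np.cos(a))).round(1),'Fr',(f[0]*np.cos(a)+f[1]*np.sin(a)).round(1),'Fz',f[2].round(1),s['clock'])
E
python3 st.py
```

```text
phi -0.618 R 81.1 z 238.4 Ft 8.1 Fr -5.6 Fz 2.3 11.35
```

Emit:
{"api": "carry_out", "payload": {
  "commands": [-1,-0.0174,-0.0166,-0.0003,0,-1,-0.0215,-0.0108,-0.0002,0,-1,-0.0238,-0.0039,-0.0003,0,-1,-0.0238,0.0033,-0.0002,0,-1,-0.0218,0.0101,-0.0003,0,-1,-0.0179,0.0162,-0.0002,0,-1,-0.0122,0.0207,-0.0003,0,-1,-0.0056,0.0234,-0.0002,0,-1,0.0016,0.024,-0.0003,0,-1,0.0086,0.0225,-0.0002,0]
}}

```text
clock: 12.35
ee_pos: [505.4, -97.4, 236.0]
tcp_rot: [[0.766, 0.643, -0.0], [0.643, -0.766, -0.004], [-0.003, 0.003, -1.0]]
wrist_force: [-0.4, -9.1, 0.8]
width: 25.2
finger_force: 30.0
```

```bash
python3 st.py
```

```text
phi 2.633 R 80.8 z 236.0 Ft 8.1 Fr -4.1 Fz 0.8 12.35
```

Emit:
{"api": "carry_out", "payload": {
  "commands": [-1,0.0148,0.0189,-0.0002,0,-1,0.0198,0.0137,-0.0003,0,-1,0.0229,0.0072,-0.0002,0,-1,0.0241,0.0002,-0.0003,0,-1,0,0,0,0]
}}

```text
clock: 12.85
ee_pos: [590.0, -54.8, 234.9]
tcp_rot: [[0.765, 0.644, 0.001], [0.644, -0.765, 0.002], [0.002, -0.0, -1.0]]
wrist_force: [-0.2, 4.8, 6.6]
width: 25.1
finger_force: 30.0
```

```bash
python3 st.py; python3 tab.py -11.14 0.15 20 80.5
```

```text
phi 1.402 R 83.1 z 234.9 Ft 1.0 Fr 4.7 Fz 6.6 12.85
[-1, 0.0118, -0.0027, -0.0001, 0], [-1, 0.0112, -0.0043, -0.0001, 0], [-1, 0.0105, -0.006, -0.0001, 0], [-1, 0.0094, -0.0075, -0.0001, 0], [-1, 0.0083, -0.0088, -0.0001, 0], [-1, 0.0068, -0.01, -0.0001, 0], [-1, 0.0053, -0.0108, -0.0001, 0], [-1, 0.0035, -0.0115, -0.0001, 0], [-1, 0.0019, -0.012, -0.0001, 0], [-1, 0.0, -0.012, -0.0001, 0],
[-1, -0.0018, -0.012, -0.0001, 0], [-1, -0.0036, -0.0115, -0.0001, 0], [-1, -0.0052, -0.0109, -0.0001, 0], [-1, -0.0068, -0.0099, -0.0001, 0], [-1, -0.0082, -0.0089, -0.0001, 0], [-1, -0.0094, -0.0075, -0.0001, 0], [-1, -0.0105, -0.006, -0.0001, 0], [-1, -0.0112, -0.0044, -0.0001, 0], [-1, -0.0118, -0.0026, -0.0001, 0], [-1, -0.012, -0.0009, -0.0001, 0],
```

Emit:
{"api": "carry_out", "payload": {
  "commands": [-1,0.0118,-0.0027,0,0,-1,0.0112,-0.0043,0,0,-1,0.0105,-0.006,-0.0001,0,-1,0.0094,-0.0075,-0.0001,0,-1,0.0083,-0.0088,-0.0001,0]
}}

```text
clock: 13.35
ee_pos: [639.5, -82.8, 234.5]
tcp_rot: [[0.765, 0.644, 0.0], [0.644, -0.765, 0.004], [0.003, -0.003, -1.0]]
wrist_force: [-0.8, 6.9, 4.2]
width: 25.2
finger_force: 30.0
```

```bash
python3 st.py
```

```text
phi 0.704 R 83.3 z 234.5 Ft 5.8 Fr 3.8 Fz 4.2 13.35
```

Emit:
{"api": "carry_out", "payload": {
  "commands": [-1,0.0068,-0.01,-0.0001,0,-1,0.0053,-0.0108,-0.0001,0,-1,0.0035,-0.0115,-0.0001,0]
}}

```text
clock: 13.65
ee_pos: [656.1, -115.5, 234.3]
tcp_rot: [[0.765, 0.644, 0.002], [0.644, -0.765, 0.004], [0.004, -0.001, -1.0]]
wrist_force: [1.9, 7.0, 1.6]
width: 25.2
finger_force: 30.0
```

```bash
python3 st.py
```

```text
phi 0.259 R 82.8 z 234.3 Ft 6.2 Fr 3.7 Fz 1.6 13.65
```

Total 9.87 rad, and the grip force is still about 6 N, so there is no contact yet. I keep winding.

Emit:
{"api": "carry_out", "payload": {
  "commands": [-1,0.0019,-0.012,-0.0001,0,-1,0.0,-0.012,-0.0001,0,-1,-0.0018,-0.012,-0.0001,0]
}}

```text
clock: 13.95
ee_pos: [656.6, -152.0, 234.0]
tcp_rot: [[0.765, 0.644, 0.004], [0.644, -0.765, 0.003], [0.005, -0.0, -1.0]]
wrist_force: [3.4, 6.0, 1.8]
width: 25.5
finger_force: 30.0
```

```bash
python3 st.py
```

```text
phi -0.188 R 82.0 z 234.0 Ft 6.6 Fr 2.2 Fz 1.8 13.95
```

Emit:
{"api": "carry_out", "payload": {
  "commands": [-1,-0.0036,-0.0115,-0.0001,0,-1,-0.0052,-0.0109,-0.0001,0,-1,-0.0068,-0.0099,-0.0001,0,-1,-0.0082,-0.0089,-0.0001,0]
}}

```text
clock: 14.35
ee_pos: [634.0, -192.9, 233.9]
tcp_rot: [[0.765, 0.644, 0.007], [0.644, -0.765, 0.004], [0.007, 0.002, -1.0]]
wrist_force: [7.4, 8.3, 0.6]
width: 25.0
finger_force: 30.0
```

```bash
python3 st.py; python3 tab.py -14.14 0.15 20 80.5
```

```text
phi -0.77 R 80.8 z 233.9 Ft 11.1 Fr -0.4 Fz 0.6 14.35
[-1, -0.0121, 0.0009, -0.0001, 0], [-1, -0.0117, 0.0028, -0.0001, 0], [-1, -0.0112, 0.0044, -0.0001, 0], [-1, -0.0104, 0.0061, -0.0001, 0], [-1, -0.0094, 0.0076, -0.0001, 0], [-1, -0.0082, 0.0088, -0.0001, 0], [-1, -0.0067, 0.01, -0.0001, 0], [-1, -0.0052, 0.0109, -0.0001, 0], [-1, -0.0035, 0.0116, -0.0001, 0], [-1, -0.0017, 0.0119, -0.0001, 0],
[-1, 0.0001, 0.0121, -0.0001, 0], [-1, 0.0019, 0.0119, -0.0001, 0], [-1, 0.0036, 0.0115, -0.0001, 0], [-1, 0.0053, 0.0108, -0.0001, 0], [-1, 0.0069, 0.0099, -0.0001, 0], [-1, 0.0083, 0.0088, -0.0001, 0], [-1, 0.0095, 0.0074, -0.0001, 0], [-1, 0.0105, 0.006, -0.0001, 0], [-1, 0.0113, 0.0043, -0.0001, 0], [-1, 0.0118, 0.0025, -0.0001, 0],
```

Emit:
{"api": "carry_out", "payload": {
  "commands": [-1,-0.0094,-0.0075,-0.0001,0,-1,-0.0105,-0.006,-0.0001,0]
}}

```text
clock: 14.55
ee_pos: [615.2, -206.7, 233.9]
tcp_rot: [[0.765, 0.643, 0.009], [0.643, -0.765, 0.003], [0.009, 0.004, -1.0]]
wrist_force: [11.2, 7.7, -0.4]
width: 25.3
finger_force: 30.0
```

```bash
python3 st.py
```

```text
phi -1.061 R 80.2 z 233.9 Ft 13.5 Fr -1.3 Fz -0.4 14.55
```

Emit:
{"api": "carry_out", "payload": {
  "commands": [-1,0,0,0,0,0.3,0,0,0,0,0.3,0,0,0,0,0.3,0,0,0,0,0.3,0,0,0.01,0,0.3,0,0,0.03,0,0.3,0,0,0.04,0,0.3,0,0,0.04,0,0.3,-0.03,-0.03,0.03,0,0.3,-0.04,-0.03,0,0]
}}

```text
clock: 15.55
ee_pos: [544.7, -268.4, 387.0]
tcp_rot: [[0.764, 0.646, 0.008], [0.646, -0.764, -0.005], [0.003, 0.009, -1.0]]
wrist_force: [-0.0, -1.4, -0.2]
width: 57.1
finger_force: 0.0
```

Emit:
{"api": "carry_out", "payload": {
  "commands": [0.3,-0.035,-0.035,0,0,0.3,-0.035,-0.035,0,0,0.3,-0.03,-0.04,0,0,0.3,-0.02,-0.04,0,0,0.3,0,-0.04,0,0,0.3,0,-0.04,0,0,0.3,0,0,0,0]
}}

```text
clock: 16.25
ee_pos: [421.0, -501.8, 380.8]
tcp_rot: [[0.768, 0.64, -0.001], [0.64, -0.768, -0.002], [-0.002, 0.001, -1.0]]
wrist_force: [-0.1, 1.1, -0.8]
width: 57.3
finger_force: 0.0
```

Run:
```python
from h import *
print(r.state()['clock'],r.state()['ee_pos'])
im,d=grab('side'); t,dt=grab('top')
C=cloud('side',im,d)
cv2.imwrite('pics/end.png',np.hstack([cv2.resize(im[110:240,240:370],(400,400),interpolation=cv2.INTER_CUBIC),cv2.resize(t[130:260,250:380],(400,400),interpolation=cv2.INTER_CUBIC)]))
```

```text
16.25 [ 421.01568271 -501.7888738   380.81137623]
```

View pics/end.png

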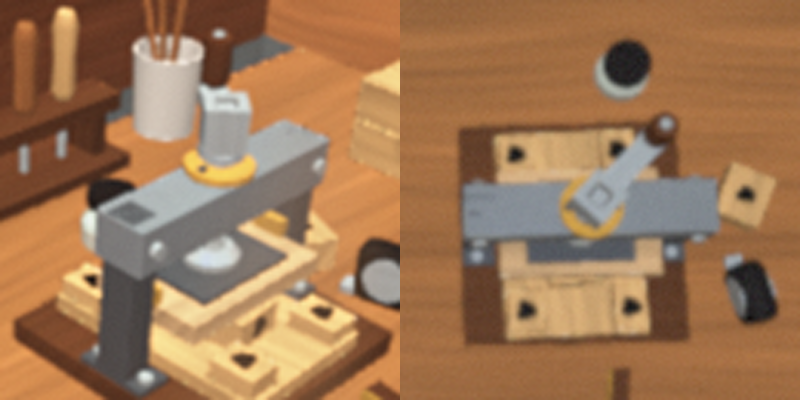

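The crank is seated: the boss is at (225,125) in the side half and the grip at (663,125) in the top half. The jar is standing. I'll check the crank's angle and the platen-block gap numerically.

Run:
```python
from h import *
for n in('top','side'):
    im,d=load(n); P=cloud(n,im,d).reshape(-1,3); A=np.array([576,-136.7])
    rr=np.hypot(*(P[:,:2]-A).T)
    k=P[(rr<110)&(rr>50)&(P[:,2]>252)&(P[:,2]<285)]; b=P[(rr<28)&(P[:,2]>236)&(P[:,2]<252)]
    v=k.mean(0)[:2]-A; print(n,'knob',k.mean(0).round(1),len(k),'phi',np.arctan2(v[1],v[0]).round(3),'boss',b.mean(0).round(1),len(b),'zmax',np.percentile(b[:,2],90).round(1))
# platen height vs start: dark plate pixels in side view
im0=np.load('side_avg.npz'); im,d=load('side'); C0=cloud('side',None,im0['d']);C1=cloud('side',None,d)
for nm,C in(('start',C0),('end',C1)):
    w=C[170:215,290:345].reshape(-1,3)
    hist=np.histogram(w[:,2],bins=np.arange(20,130,4)); print(nm,dict(zip(hist[1].tolist(),hist[0].tolist())))
```

```text
top knob [ 633.  -191.7  263.2] 73 phi -0.768 boss [ 575.  -137.3  240.5] 161 zmax 243.0
side knob [ 629.6 -185.3  260.3] 66 phi -0.736 boss [ 572.3 -132.9  240.6] 120 zmax 242.6
start {20: 6, 24: 11, 28: 39, 32: 52, 36: 52, 40: 2, 44: 5, 48: 8, 52: 40, 56: 39, 60: 8, 64: 17, 68: 55, 72: 1, 76: 32, 80: 53, 84: 55, 88: 76, 92: 93, 96: 390, 100: 351, 104: 56, 108: 53, 112: 61, 116: 37, 120: 11, 124: 5}
end {20: 8, 24: 19, 28: 26, 32: 43, 36: 43, 40: 10, 44: 5, 48: 9, 52: 41, 56: 37, 60: 4, 64: 17, 68: 51, 72: 38, 76: 47, 80: 54, 84: 128, 88: 341, 92: 365, 96: 88, 100: 66, 104: 75, 108: 41, 112: 21, 116: 19, 120: 13, 124: 3}
```

The grip now stands at φ≈-0.76, though the TCP read -1.06 under load, so some of that was play and slip along the pads. That leaves only about 0.5 rad of clamping, which is marginal. I'll regrip with the fingers closing tangentially and add about 0.35 rad.

Emit:
{"api": "carry_out", "payload": {
  "commands": [0.3,0.021,0.031,0,-0.149,0.3,0.021,0.031,0,-0.149,0.3,0.021,0.031,0,-0.149,0.3,0.021,0.031,0,-0.149,0.3,0.021,0.031,0,-0.149,0.3,0.021,0.031,0,-0.149,0.3,0.021,0.031,0,-0.149,0.3,0.021,0.031,0,-0.149,0.3,0.021,0.031,0,-0.149,0.3,0.021,0.031,0,-0.149]
}}

```text
clock: 17.35
ee_pos: [632.2, -183.8, 382.3]
tcp_rot: [[0.7, -0.714, 0.0], [-0.714, -0.7, 0.0], [0.0, -0.0, -1.0]]
wrist_force: [0.8, 0.2, -0.1]
width: 57.0
finger_force: 0.0
```

Emit:
{"api": "carry_out", "payload": {
  "commands": [0.3,0,0,-0.03,-0.149,0.3,0,0,-0.03,0,0.3,0,0,-0.02,0,0.3,0,0,0,0,0.3,0,0,0,0]
}}

```text
clock: 17.85
ee_pos: [632.0, -186.0, 302.3]
tcp_rot: [[0.591, -0.807, 0.0], [-0.807, -0.591, 0.0], [-0.0, -0.0, -1.0]]
wrist_force: [0.7, -0.2, -0.1]
width: 56.9
finger_force: 0.0
```

Emit:
{"api": "carry_out", "payload": {
  "commands": [0.3,0.002,-0.005,0,0,0.3,0,0,-0.025,0,0.3,0,0,-0.025,0,0.3,0,0,-0.018,0,0.3,0,0,0,0,-1,0,0,0,0,-1,0,0,0,0,-1,0,0,0,0,-1,0,0,0,0]
}}

```text
clock: 18.75
ee_pos: [634.8, -192.4, 234.5]
tcp_rot: [[0.59, -0.808, 0.002], [-0.808, -0.59, -0.001], [0.002, -0.001, -1.0]]
wrist_force: [-0.1, -0.4, 0.4]
width: 28.5
finger_force: 0.0
```

```bash
python3 st.py; python3 tab.py -0.77 0.1 8 81
```

```text
phi -0.758 R 81.0 z 234.5 Ft -0.4 Fr 0.1 Fz 0.4 18.75
[-1, -0.006, -0.0055, -0.0001, 0], [-1, -0.0064, -0.0049, -0.0001, 0], [-1, -0.0069, -0.0043, -0.0001, 0], [-1, -0.0073, -0.0035, -0.0001, 0], [-1, -0.0076, -0.0028, -0.0001, 0], [-1, -0.0078, -0.002, -0.0001, 0], [-1, -0.008, -0.0012, -0.0001, 0], [-1, -0.0081, -0.0004, -0.0001, 0],
```

Still closing (28.5 mm): I let it finish, then wind slowly.

Emit:
{"api": "carry_out", "payload": {
  "commands": [-1,0,0,0,0,-1,0,0,0,0,-1,-0.006,-0.0055,-0.0001,0,-1,-0.0064,-0.0049,-0.0001,0]
}}

```text
clock: 19.15
ee_pos: [625.2, -201.1, 234.2]
tcp_rot: [[0.59, -0.807, 0.008], [-0.807, -0.59, 0.003], [0.003, -0.008, -1.0]]
wrist_force: [10.5, 5.6, 0.9]
width: 25.1
finger_force: 30.0
```

```bash
python3 st.py
```

```text
phi -0.918 R 81.0 z 234.2 Ft 11.7 Fr 1.9 Fz 0.9 19.15
```

Emit:
{"api": "carry_out", "payload": {
  "commands": [-1,-0.0069,-0.0043,-0.0001,0,-1,-0.0073,-0.0035,-0.0001,0,-1,-0.0076,-0.0028,0,0]
}}

```text
clock: 19.45
ee_pos: [604.9, -212.7, 234.4]
tcp_rot: [[0.59, -0.808, 0.011], [-0.808, -0.59, 0.001], [0.006, -0.009, -1.0]]
wrist_force: [14.1, 3.5, -0.1]
width: 25.3
finger_force: 30.0
```

```bash
python3 st.py
```

```text
phi -1.208 R 81.3 z 234.4 Ft 14.5 Fr 1.7 Fz -0.1 19.45
```

Emit:
{"api": "carry_out", "payload": {
  "commands": [-1,0,0,0,0,-1,0.0028,0.001,0,0,-1,0,0,0,0]
}}

```text
clock: 19.75
ee_pos: [605.2, -212.7, 234.1]
tcp_rot: [[0.59, -0.808, 0.005], [-0.808, -0.59, -0.001], [0.004, -0.004, -1.0]]
wrist_force: [6.0, 0.5, 2.5]
width: 25.2
finger_force: 30.0
```

```bash
python3 st.py
```

```text
phi -1.203 R 81.4 z 234.1 Ft 5.8 Fr 1.7 Fz 2.5 19.75
```

Emit:
{"api": "carry_out", "payload": {
  "commands": [0.3,0.001,0,0,0,0.3,0,0,0,0,0.3,0,0,0,0,0.3,0,0,0,0,0.3,0,0,0.01,0,0.3,0,0,0.03,0,0.3,0,0,0.04,0,0.3,0,0,0.04,0,0.3,-0.03,-0.03,0.03,0,0.3,-0.04,-0.03,0,0]
}}

```text
clock: 20.75
ee_pos: [536.7, -272.4, 387.0]
tcp_rot: [[0.592, -0.806, 0.007], [-0.806, -0.592, -0.005], [0.008, -0.002, -1.0]]
wrist_force: [-0.1, -1.3, -0.1]
width: 56.5
finger_force: 0.0
```

Emit:
{"api": "carry_out", "payload": {
  "commands": [0.3,-0.035,-0.035,0,0,0.3,-0.035,-0.035,0,0,0.3,-0.03,-0.04,0,0,0.3,-0.02,-0.04,0,0,0.3,0,-0.04,0,0,0.3,0,-0.04,0,0,0.3,0,0,0,0]
}}

```text
clock: 21.45
ee_pos: [413.1, -505.5, 380.8]
tcp_rot: [[0.586, -0.81, -0.002], [-0.81, -0.586, -0.001], [-0.0, 0.002, -1.0]]
wrist_force: [0.2, -0.2, -0.4]
width: 57.3
finger_force: 0.0
```

Run:
```python
from h import *
A=np.array([576,-136.7])
for n in('top','side'):
    im,d=grab(n); P=cloud(n,im,d).reshape(-1,3)
    rr=np.hypot(*(P[:,:2]-A).T)
    k=P[(rr<110)&(rr>50)&(P[:,2]>252)&(P[:,2]<285)]; b=P[(rr<28)&(P[:,2]>236)&(P[:,2]<252)]
    v=k.mean(0)[:2]-A; print(n,k.mean(0).round(1),'phi',np.arctan2(v[1],v[0]).round(3),'boss z',np.percentile(b[:,2],90).round(1))
im,_=load('side'); t,_=load('top')
cv2.imwrite('pics/end2.png',np.hstack([cv2.resize(im[120:230,240:350],(400,400),interpolation=cv2.INTER_CUBIC),cv2.resize(t[130:260,250:380],(400,400),interpolation=cv2.INTER_CUBIC)]))
```

```text
top [ 633.5 -191.4  263.1] phi -0.76 boss z 243.1
side [ 629.5 -184.9  260.4] phi -0.734 boss z 242.4
```

View pics/end2.png

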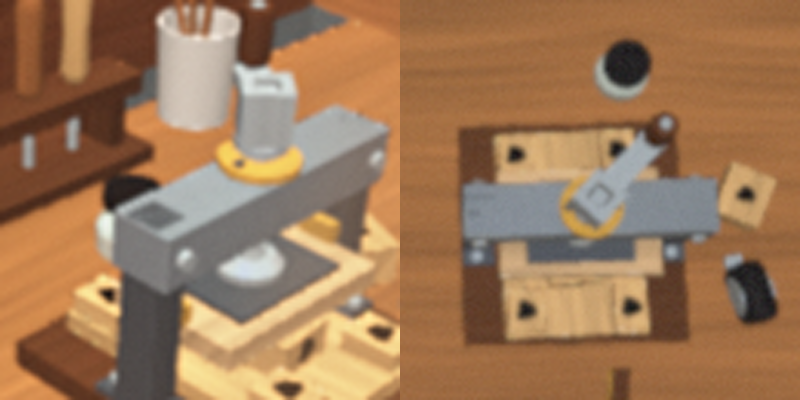

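The crank sprang back to the same angle as before (-0.76). That is the point where the clamp's spring torque equals the thread friction, so it is as tight as the screw can hold. The crank is seated, the jar is upright and the arm is clear, so I hand in.

```bash
python3 -c "
from workcell import ticket
print(ticket.job_done())"
```

```text
the job is handed in; nothing more can be done
None
```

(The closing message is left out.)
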